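# Load the reagent carrier in its set order

## Robot

A 7-joint arm with a two-finger parallel gripper is mounted at the origin on a cart in front of the work surface, level with it; the furniture and walls round the work are solid. World frame = base frame: x ahead of the robot, y to its left, z up, the work surface at z = 0. Lengths are in m, angles in rad, forces in N, time in s.
With the tool pointing down it reaches from about 0.4 to 0.85 m from the base axis. Payload 10.4 kg.
Tool frame: the origin (TCP) lies between the finger pads; the fingertips stand 14 mm ahead of it and the grasp point (between the pads) lies 5 mm behind it (r.finger_overhang is the z of the fingertips in the tool frame, in m); z points along the fingers, y is the line along which they close (so a half turn about z gives the same grasp; the last joint's range is limited). The gripper opens to 87 mm and grips with 3 to 60 N. Pads are 19 mm wide; open, the fingers measure 117 mm over their backs; the gripper's body (75 mm by 190 mm) begins 51 mm behind the grasp point.
Start: joints at [1.15, 0.332, -0.065, 1.46, 0.022, 1.35, -0.088], TCP at [0.242, -0.576, 0.237] pointing down, gripper open.
Joint ranges: [-2.6, 2.6], [-0.5, 2.12], [-1.47, 1.34], [0.16, 2.42], [-1.27, 4.41], [0.06, 2.06], [-2.6, 2.6]. Speed limits (rad/s): [2.22, 2.22, 2.79, 2.79, 3.14, 3.14, 3.14].

## Interface

Orientations are given as a unit quaternion [x, y, z, w].
In Python, from bench import r, optics gives the robot as it stands.
- The arm moves only by the shell command python3 -m pendant 'ROWS' [FORCE]. ROWS is JSON, a list of rows, each a list of 7 numbers: the closure, from -1 (fully open) to 1 (shut), then the shift along the tool's x, y, z scaled (see below), then the turn, a rotation vector about the tool's x, y, z scaled (see below). In form: [[grip, x, y, z, rx, ry, rz], ...]. A call has 1 to 8 rows; each row is the pose to reach, as a shift and turn from the pose commanded when the call began, along the tool's axes at that moment; what a row does not reach only later rows make up. The controller multiplies each number of a shift by 0.3 m and each number of a turn by 120 degrees. A row lasts 1/8 s, in which the tool goes at most 62.5 mm and 10.7 degrees, less where a joint would pass 70% of its speed; a pose out of reach is approached as far as the arm can. A call with a number of a shift or a turn outside -1 to 1 is refused whole. A call with a gripper value outside its range is refused whole. The fingers move at their own pace and stop on an object; FORCE is the grip in N (left out, the last holds). Time passes only in rows, so rows that repeat a pose let the fingers close. It gives the time, the measured TCP pose, the force, the opening and the grip force at its end, in the units of the state.
- r.read_state(): the state, without advancing time (a new reading comes with each control period).
- optics.camera(name): name is "scene" or "top"; returns a dict with "pixels" (400x640x3 uint8, red, green, blue), "vfov" (degrees; the focal length in pixels is half the picture's height over the tangent of half this angle, whatever the lens; pixels are square), "cx", "cy" (the principal point, pixels), "rvec" (rotation vector, rad) and "tvec" (3), from world to camera coordinates, as OpenCV has them. Camera axes: x right, y down, z forward; pixel columns grow to the right and rows downward; lengths in m; the calibration is good to about 2 mm. A picture is of the moment at which its call begins. There is no depth.
- r.close_job(): hands the job in; it is judged then, once.
The state is a dict: "time": time; "joint_positions": joint angles; "joint_vel": joint speeds; "joint_torque": joint torques, N m; "ee_pos": TCP position; "eef_rot": TCP orientation; "ft_force": force on the tool from outside, world axes, zero at the start; "torque": the same for the moment, N m; "width": finger opening in m; "grip_force": force on a finger pad.
Only numpy, scipy, OpenCV 4.12 (cv2) and the standard library are available. Lean on these libraries where they do the work, as an engineer would, in place of code of your own. Each camera call takes 0.05 s, during which the arm holds its last target. There are 200 camera calls.

## Task

Set out four bottles from the front of the bare table on the white reagent carrier, each upright and centred on its round pad: the brown bottle with the white cap on the red pad, the clear jar on the blue pad diagonally opposite it, the dropper bottle with the black teat on the middle pad between those two, and the nasal spray on the corner pad that comes next clockwise from the brown bottle, looking down on the carrier; the remaining corner stays empty. Take the nasal spray from the bare table, not one from the tray, and leave the pack of small vials standing where it is. Let go of everything at the end.

Things in the scene. Friction and masses are not known exactly. Their poses are not given: they have to be found in the camera images.
- brown_bottle: brown glass bottle with a white screw cap, loose on the bare table; 66 mm across the body (from 0 to 93 mm high), narrowing to its cap, 155 mm high in all; 0.23 to 0.46 kg. Easiest grip: the cap, 32 mm across, from 133 mm up to the top. Origin: centre of its underside, z up; round, so its yaw means nothing.
- clear_jar: clear glass jar with white contents and a clear stopper, loose on the table; 62 mm across the body, 113 mm high; 0.18 to 0.36 kg. Easiest grip: the flat stopper (fixed on), 52 mm across, from 102 mm to the top; the neck below is 39 mm across, the body ends 66 mm up. Origin: centre of its underside, z up; yaw means nothing.
- dropper: small brown dropper bottle with a black rubber teat, loose on the table; 30 mm across the body, 92 mm high, about 42 g. Body up to 50 mm high; ribbed black cap, 20 mm across, from 57 to 70 mm (a good grip); the teat above tapers from 13 to 9 mm. Origin: centre of its underside, z up; yaw means nothing.
- spray: slim nasal spray bottle, green label, white pump and nozzle, the only one on the bare table (those in the brown tray are not meant); 30 mm across the body, 113 mm high, about 31 g. Body up to 38 mm high, collar below a thin flange (30 mm across, 75 to 79 mm high); above that the nozzle, 12 mm tapering to 10 mm across (a good grip). Origin: centre of its underside, z up; yaw means nothing.
- pad_red: red round pad, 84 mm across, in one corner of the carrier: a white square board, 210 x 210 x 12 mm, fixed to the table, turned any way. Its pads are flush markings (no recess or rim), one in the middle and one in each corner, 60 mm from the middle along both sides. Origin: centre of its upper face, 12 mm above the table. Axes: the board's; red lies at (+60, +60) mm from the middle, z up.
- pad_blue: blue round pad, 84 mm across, in the carrier's corner diagonally across from the red pad. Origin: centre of its upper face, 12 mm above the table.
- pad_middle: grey round pad, 44 mm across, in the middle of the carrier, between the red and the blue pad. Origin: centre of its upper face, 12 mm above the table.
- pad_clockwise: grey round pad, 44 mm across, in the carrier's corner that comes next clockwise after the red pad, looking down on the board. Origin: centre of its upper face, 12 mm above the table.
- pad_spare: grey round pad, 44 mm across, in the carrier's corner that comes next anticlockwise after the red pad, looking down on the board; it stays empty. Origin: centre of its upper face, 12 mm above the table. Behind the carrier stands a capping press: base and lever reach forward to x = 0.66 between y = 0 and -0.27, up to 0.45 m high; carry things round in front of it.
- vial_pack: pack of small white-and-grey vials on a yellow base, 103 x 71 x 46 mm, standing loose on the table among the bottles; to be left alone. Origin: centre of its underside; its long side is along its own x.
There are look-alikes about, which are no part of the job. Several things look just like the brown_bottle: the one meant starts nearest to the robot's base.

How it is judged:
At the end, for the whole second after the job is handed in: Each bottle stands upright (0.1 rad) within 12 mm of its pad's centre: brown bottle on red, clear jar on blue, dropper in the middle, spray on the corner next clockwise from red. All released and at rest; the vial pack upright, within 20 mm of its start (horizontal distance between brown_bottle and pad_red below 0.012 m and z of brown_bottle in the frame of pad_red between -0.004 and 0.004 m and angle between each of brown_bottle, clear_jar, dropper, spray's own z axis and vertical below 0.1 rad and linear speed of each of brown_bottle, clear_jar, dropper, spray below 0.02 m/s and horizontal distance between clear_jar and pad_blue below 0.012 m and z of clear_jar in the frame of pad_blue between -0.004 and 0.004 m and horizontal distance between dropper and pad_middle below 0.012 m and z of dropper in the frame of pad_middle between -0.004 and 0.004 m and horizontal distance between spray and pad_clockwise below 0.012 m and z of spray in the frame of pad_clockwise between -0.004 and 0.004 m and distance of vial_pack from where it was at the start of the episode below 0.02 m and angle between vial_pack's own z axis and vertical below 0.15 rad); the robot touches nothing.
It fails at once if the pack of vials is pushed away or lifted (distance of vial_pack from where it was at the start of the episode above 0.02 m).
It also fails if it takes over 122 s, if anything falls off the work surface, if the arm or the gripper's body presses on something with over 40 N, if the wrist force passes 120 N, or if a joint passes its speed limit or range.

## Working session

There is one attempt and no reset: what is moved stays moved. The work goes in short steps, Python scripts to look and compute and a shell command to move; the robot and the scene stay as the last step left them, time stands still between calls to the robot, and variables do not carry over. Pictures are saved under pics/ and viewed, at most 14 in all, crops included, and the job is handed in when it is done.

```bash
ls; mkdir -p pics; python3 - <<'E'
from bench import r, optics
import cv2
s=r.read_state()
print(s['time'],s['ee_pos'],s['eef_rot'],s['width'],s['ft_force'])
for n in('scene','top'):
    c=optics.camera(n); cv2.imwrite(f'pics/{n}0.png',c['pixels'][:,:,::-1])
    print(n,c['vfov'],c['cx'],c['cy'],c['rvec'],c['tvec'],[k for k in c])
E
```

```text
pics
0.0 [ 0.24195701 -0.57585356  0.23573049] [ 9.80282419e-01  1.97600219e-01 -1.85150885e-04 -7.05211273e-04] 0.08719439532012739 [-1.56601699  0.15491598  0.148652  ]
scene 47.164034346737346 324.9746279771354 203.27230275675274 [ 0.97629945 -2.15228873  1.2739064 ] [0.42575775 0.19485138 0.94996312] ['pixels', 'vfov', 'cx', 'cy', 'rvec', 'tvec']
top 57.403882646055635 322.5512944168887 198.52732187776084 [ 2.19557447 -2.12965304  0.14086969] [0.06208669 0.54216466 0.96847561] ['pixels', 'vfov', 'cx', 'cy', 'rvec', 'tvec']
```

View pics/scene0.png

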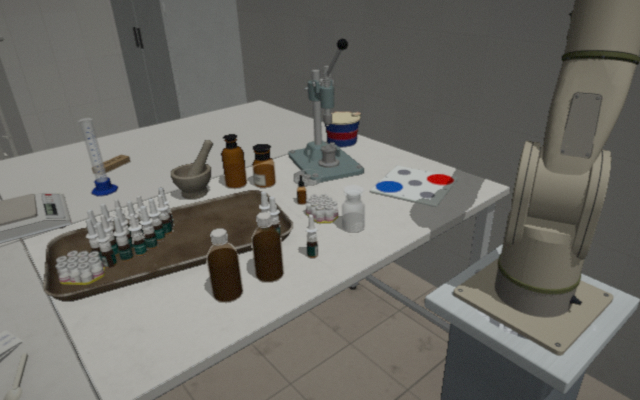

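View pics/top0.png

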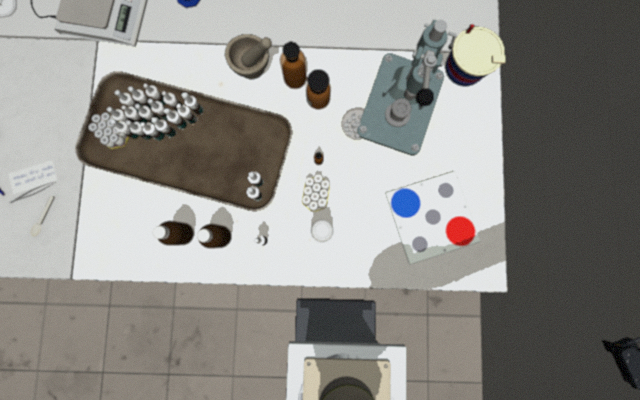

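The scene view shows two brown bottles at the front (225,265) and (267,247), with the spray at (312,240), jar (353,212), dropper (301,192) and pack (322,208). In the top view, blue is at (405,202), red (460,231) and middle (433,216). Clockwise of red is (420,244). The caps are near (165,232) and (204,236), the spray (262,239), the jar (321,231) and the dropper (319,157).

```bash
cat > h.py <<'E'
import cv2, numpy as np
def load(n):
    from bench import optics
    return optics.camera(n)
def K(c):
    f=200/np.tan(np.radians(c['vfov'])/2); return np.array([[f,0,c['cx']],[0,f,c['cy']],[0,0,1]])
def ray(c,u,v):
    R=cv2.Rodrigues(np.array(c['rvec'],float))[0]; t=np.array(c['tvec'],float)
    return -R.T@t, R.T@np.linalg.inv(K(c))@np.array([u,v,1.])
def plane(c,u,v,z):
    o,d=ray(c,u,v); return (o+d*(z-o[2])/d[2])
def tri(c1,p1,c2,p2):
    A=[];b=[]
    for c,p in((c1,p1),(c2,p2)):
        o,d=ray(c,*p); d/=np.linalg.norm(d); M=np.eye(3)-np.outer(d,d); A.append(M);b.append(M@o)
    return np.linalg.lstsq(np.vstack(A),np.hstack(b),rcond=None)[0]
def proj(c,P):
    return cv2.projectPoints(np.array(P,float).reshape(-1,3),np.array(c['rvec'],float),np.array(c['tvec'],float),K(c),None)[0][:,0]
def blobs(m,lo=1):
    n,_,s,ce=cv2.connectedComponentsWithStats(m.astype(np.uint8)); return [(s[i],ce[i]) for i in range(1,n) if s[i][4]>=lo]
E
python3 - <<'E'
from h import *
T=load('top');S=load('scene')
for n,c in(('top',T),('scene',S)):
    p=c['pixels'].astype(int);R,G,B=p[...,0],p[...,1],p[...,2]
    print(n,'cam',ray(c,0,0)[0].round(3))
    for nm,m in(('red',(R>150)&(G<90)&(B<90)),('blue',(B>130)&(R<80)),('grey',(abs(R-G)<15)&(R>100)&(R<165)&(abs(B-G)<20))):
        for s,ce in blobs(m,40):
            if 370<ce[0]<480 and 160<ce[1]<260: print(nm,s,ce.round(1),plane(c,*ce,.012).round(4))
t=T['pixels'][:,:,::-1]; s=S['pixels'][:,:,::-1]
a=cv2.resize(t[140:255,145:345],None,fx=4,fy=4,interpolation=cv2.INTER_CUBIC); cv2.imwrite('pics/ct.png',a)
b=cv2.resize(s[170:310,200:390],None,fx=4,fy=4,interpolation=cv2.INTER_CUBIC); cv2.imwrite('pics/cs.png',b)
E
```

```text
top cam [0.419 0.085 1.026]
red [447 217  28  29 626] [460.2 230.8] [ 0.464  -0.3064  0.012 ]
blue [392 189  28  28 598] [405.2 202.6] [ 0.5383 -0.1533  0.012 ]
grey [438 183  15  14 158] [445.4 189.8] [ 0.578  -0.2665  0.012 ]
grey [426 210  14  14 161] [432.5 216.5] [ 0.5015 -0.2296  0.012 ]
grey [413 237  14  16 180] [419.7 244.5] [ 0.4231 -0.1936  0.012 ]
scene cam [-0.305  0.795  0.63 ]
red [427 174  23  11 186] [438.4 178.8] [ 0.4709 -0.3084  0.012 ]
blue [376 181  26  11 229] [388.8 186.2] [ 0.5411 -0.1568  0.012 ]
grey [397 169  14   6  70] [403.7 171.7] [ 0.5812 -0.271   0.012 ]
grey [408 180  15   6  75] [414.7 182.5] [ 0.5041 -0.2337  0.012 ]
```

View pics/ct.png

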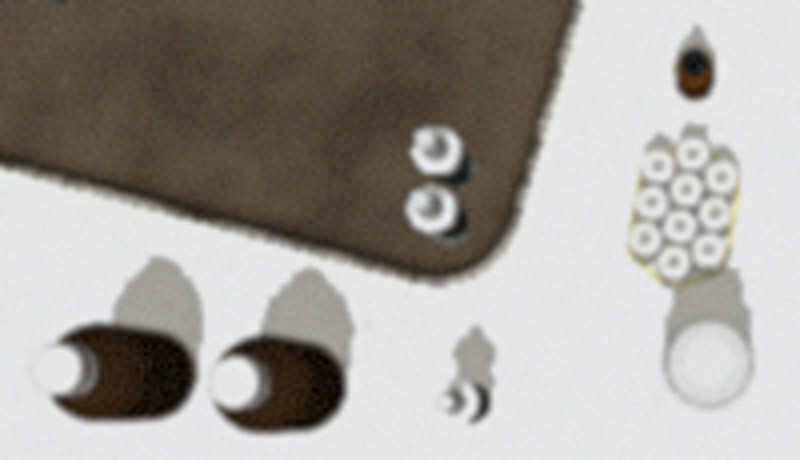

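View pics/cs.png

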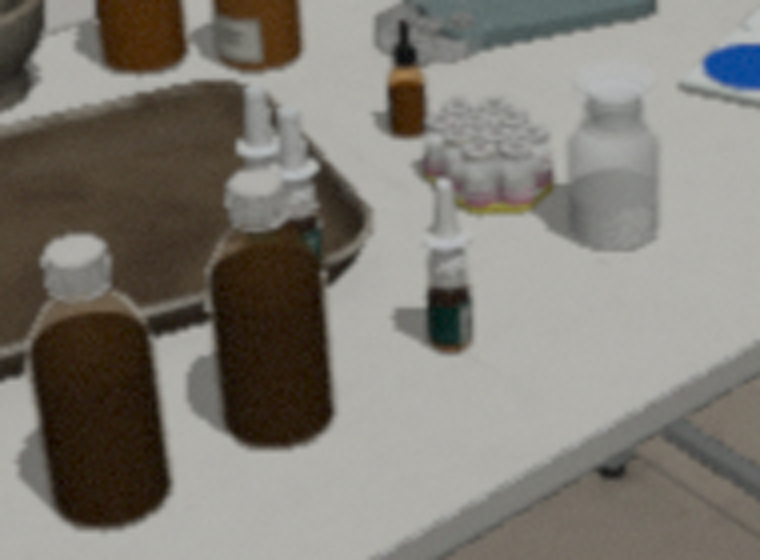

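Crops: the right brown cap is at top-px (203.7,235.4), the left cap (160.4,232.4), the spray nozzle (258,240), the jar lid (321.9,230.4), the dropper teat (318.6,155.4), and the pack runs about u 302–330, v 171–211. I'll compute and cross-check positions in both views.

```bash
python3 - <<'E'
from h import *
from bench import r
T=load('top');S=load('scene')
ct=lambda x,y:(145+(x+.5)/4-.5,140+(y+.5)/4-.5)
cs=lambda x,y:(200+(x+.5)/4-.5,170+(y+.5)/4-.5)
for n,a,b,z in(('brownR',(235,382),(258,184),.155),('brownL',(62,370),(78,250),.155),('spray',(451,400),(444,183),.113),('jar',(708,362),(614,80),.113),('dropper',(695,62),(404,26),.092)):
    print(n,'top',plane(T,*ct(*a),z).round(4),'scene',plane(S,*cs(*b),z).round(4),'tri',tri(T,ct(*a),S,cs(*b)).round(4))
# refine by masks: white cap blobs in top
p=T['pixels'].astype(int)
g=p.sum(2)/3
print('pack corners',[plane(T,*ct(*q),.046).round(3)[:2] for q in((658,165),(722,178),(672,262),(645,238),(692,153),(708,250))])
# base silhouettes in scene (bottom point) -> z=0 front edge
for n,q in(('brownR',(272,445)),('spray',(451,350)),('jar',(612,247)),('dropper',(405,135))): print(n,'foot',plane(S,*cs(*q),0).round(4))
from scipy.spatial.transform import Rotation as Ro
s=r.read_state(); print(Ro.from_quat(s['eef_rot']).as_matrix().round(3),r.finger_overhang)
E
```

```text
brownR top [0.4291 0.3586 0.155 ] scene [0.4285 0.3583 0.155 ] tri [0.4289 0.3584 0.155 ]
brownL top [0.4331 0.461  0.155 ] scene [0.4341 0.4618 0.155 ] tri [0.4334 0.4615 0.155 ]
spray top [0.4225 0.2376 0.113 ] scene [0.4213 0.2404 0.113 ] tri [0.4229 0.2384 0.1114]
jar top [0.4508 0.0791 0.113 ] scene [0.4509 0.0787 0.113 ] tri [0.4507 0.079  0.1132]
dropper top [0.6467 0.0933 0.092 ] scene [0.645  0.0982 0.092 ] tri [0.6482 0.0943 0.0895]
pack corners [array([0.586, 0.117]), array([0.578, 0.073]), array([0.52 , 0.105]), array([0.535, 0.124]), array([0.595, 0.094]), array([0.529, 0.081])]
brownR foot [0.4143 0.3748 0.    ]
spray foot [0.4186 0.243  0.    ]
jar foot [0.4388 0.0915 0.    ]
dropper foot [0.6551 0.0955 0.    ]
[[ 0.922  0.387 -0.   ]
 [ 0.387 -0.922  0.   ]
 [ 0.    -0.    -1.   ]] 0.014
```

Both views agree to about 2 mm on the tops, and the heights are right. The brown bottle meant is the right one at (0.429, 0.358). The order will be dropper, spray, jar, brown (tallest last), with the fingers closing along world y. First I'll swing in and square up the tool.

```bash
python3 -m pendant '[[-1,0.2,-0.13,-0.05,0,0,0],[-1,0.4,-0.26,-0.08,0,0,0.06],[-1,0.6,-0.39,-0.08,0,0,0.12],[-1,0.75,-0.48,-0.08,0,0,0.19],[-1,0.877,-0.557,-0.08,0,0,0.19],[-1,0.877,-0.557,-0.08,0,0,0.19],[-1,0.877,-0.557,-0.08,0,0,0.19],[-1,0.877,-0.557,-0.08,0,0,0.19]]' 10
cat > go.py <<'E'
import sys,numpy as np
from bench import r
from scipy.spatial.transform import Rotation as Ro
s=r.read_state(); M=Ro.from_quat(s['eef_rot']).as_matrix()
print('t',round(s['time'],2),'p',np.round(s['ee_pos'],4),'w',round(s['width'],4),'g',round(s['grip_force'],1),'F',np.round(s['ft_force'],1),'j7',np.round(s['joint_positions'],2))
print('xaxis az',np.degrees(np.arctan2(M[1,0],M[0,0])).round(2),'z',M[:,2].round(4))
for a in sys.argv[1:]:
    print(a,(M.T@(np.array(eval(a))-s['ee_pos'])/.3).round(4))
E
python3 go.py .44,.0,.26
```

```text
time: 1.3
ee_pos: [0.419, -0.3216, 0.2604]
eef_rot: [1.0, -0.001, -0.0, 0.0]
ft_force: [-0.3, -0.1, -0.3]
width: 0.0871
grip_force: 0.0
t 1.3 p [ 0.419  -0.3216  0.2604] w 0.0871 g 0.0 F [-0.3 -0.1 -0.3] j7 [ 0.79  0.12 -0.24  1.67  0.03  1.36 -1.03]
xaxis az -0.15 z [-3.e-04 -2.e-04 -1.e+00]
.44,.0,.26 [ 0.0672 -1.0722  0.0012]
```

```bash
python3 -m pendant '[[-1,0.02,-0.2,0,0,0,0],[-1,0.05,-0.4,0,0,0,0],[-1,0.05,-0.6,0,0,0,0],[-1,0.07,-0.8,0,0,0,0],[-1,0.07,-0.98,0,0,0,0],[-1,0.07,-0.98,0,0,0,0]]' && python3 -m pendant '[[-1,0.1,-0.16,0,0,0,0],[-1,0.22,-0.3,0,0,0,0],[-1,0.38,-0.41,0,0,0,0],[-1,0.54,-0.41,0,0,0,0],[-1,0.69,-0.41,0,0,0,0],[-1,0.69,-0.41,0,0,0,0],[-1,0.69,-0.41,0,0,0,0]]' && python3 go.py .647,.094,.0585 .647,.094,.12
```

```text
time: 2.05
ee_pos: [0.4411, -0.0233, 0.261]
eef_rot: [1.0, 0.002, 0.0, -0.0]
ft_force: [-0.1, -0.0, -0.8]
width: 0.087
grip_force: 0.0
time: 2.92
ee_pos: [0.648, 0.0953, 0.26]
eef_rot: [1.0, -0.001, -0.001, 0.0]
ft_force: [-0.4, -0.5, -0.1]
width: 0.0868
grip_force: 0.0
t 2.92 p [0.648  0.0953 0.26  ] w 0.0868 g 0.0 F [-0.4 -0.5 -0.1] j7 [ 0.23  0.46 -0.64  1.31  0.27  1.46 -1.96]
xaxis az -0.1 z [-1.e-03 -4.e-04 -1.e+00]
.647,.094,.0585 [-0.0026  0.0041  0.6715]
.647,.094,.12 [-0.0028  0.0041  0.4665]
```

```bash
python3 -m pendant '[[-1,-0.003,0.004,0.15,0,0,0],[-1,-0.003,0.004,0.3,0,0,0],[-1,-0.003,0.004,0.45,0,0,0],[-1,-0.003,0.004,0.56,0,0,0],[-1,-0.003,0.004,0.64,0,0,0],[-1,-0.003,0.004,0.64,0,0,0],[-1,-0.003,0.004,0.64,0,0,0]]' && python3 - <<'E'
from h import *
for n in('top','scene'):
    c=load(n); P=[.647,.094,.06]; u=proj(c,P)[0].astype(int); x0,y0=u[0]-50,u[1]-40
    cv2.imwrite(f'pics/d_{n}.png',cv2.resize(c['pixels'][y0:y0+75,x0:x0+100,::-1],None,fx=4,fy=4))
a=np.hstack([cv2.imread('pics/d_top.png'),cv2.imread('pics/d_scene.png')]);cv2.imwrite('pics/d.png',a)
E
python3 go.py
```

```text
time: 3.8
ee_pos: [0.6476, 0.0952, 0.0703]
eef_rot: [1.0, -0.0, 0.001, 0.0]
ft_force: [-0.4, 0.6, 0.6]
width: 0.0866
grip_force: 0.0
t 3.9 p [0.6479 0.0955 0.0704] w 0.0868 g 0.0 F [-0.1 -0.6 -0.7] j7 [ 0.22  0.6  -0.59  1.53  0.36  1.12 -2.02]
xaxis az -0.02 z [ 0.0026  0.     -1.    ]
```

View pics/d.png

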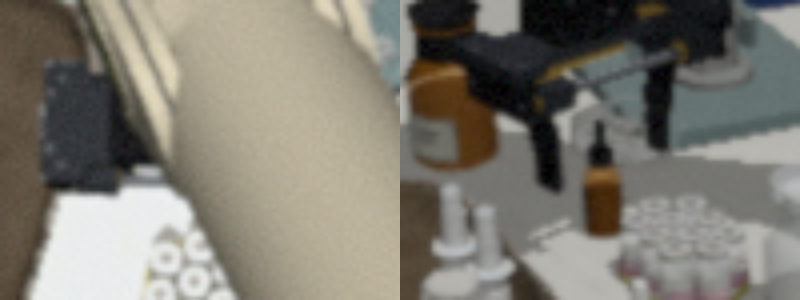

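The right crop shows the finger tips at (548,188) and (657,150), straddling the dropper's cap at (600,160). That is well centred, so I'll grip and lift.

```bash
python3 -m pendant '[[1,0,0,0,0,0,0],[1,0,0,0,0,0,0],[1,0,0,0,0,0,0],[1,0,0,0,0,0,0],[1,0,0,0,0,0,0],[1,0,0,0,0,0,0],[1,0,0,0,0,0,0]]' 10 && python3 go.py
```

```text
time: 4.78
ee_pos: [0.6471, 0.0955, 0.0685]
eef_rot: [1.0, -0.0, 0.0, 0.0]
ft_force: [0.2, -0.0, 0.1]
width: 0.0248
grip_force: 0.0
t 4.78 p [0.6471 0.0955 0.0685] w 0.0248 g 0.0 F [ 0.2 -0.   0.1] j7 [ 0.22  0.6  -0.59  1.53  0.36  1.12 -2.02]
xaxis az -0.01 z [ 1.e-04 -1.e-04 -1.e+00]
```

```bash
python3 -m pendant '[[1,0,0,0,0,0,0],[1,0,0,0,0,0,0],[1,0,0,0,0,0,0],[1,0,0,-0.1,0,0,0],[1,0,0,-0.25,0,0,0],[1,0,0,-0.45,0,0,0],[1,0,0,-0.64,0,0,0],[1,0,0,-0.64,0,0,0]]' 10 && python3 go.py .45,.05,.26
```

```text
time: 5.78
ee_pos: [0.6489, 0.0965, 0.266]
eef_rot: [1.0, -0.0, 0.004, -0.001]
ft_force: [-0.1, 0.6, -0.9]
width: 0.0206
grip_force: 10.0
t 5.78 p [0.6489 0.0965 0.266 ] w 0.0206 g 10.0 F [-0.1  0.6 -0.9] j7 [ 0.23  0.45 -0.64  1.31  0.27  1.46 -1.96]
xaxis az -0.01 z [ 0.0083  0.0015 -1.    ]
.45,.05,.26 [-0.6631  0.1551  0.0143]
```

```bash
python3 -m pendant '[[1,-0.15,0,0,0,0,0],[1,-0.3,0.05,0,0,0,0],[1,-0.48,0.1,0,0,0,0],[1,-0.6,0.17,0,0,0,0],[1,-0.657,0.233,0,0,0,0],[1,-0.657,0.233,0,0,0,0]]' && python3 -m pendant '[[1,0,0.15,0,0,0,0],[1,0.02,0.33,0,0,0,0],[1,0.06,0.51,0,0,0,0],[1,0.12,0.68,0,0,0,0],[1,0.17,0.8,0,0,0,0],[1,0.17,0.85,0,0,0,0],[1,0.17,0.85,0,0,0,0],[1,0.17,0.85,0,0,0,0]]' && python3 go.py .5012,-.2299,.0825 .5012,-.2299,.09
```

```text
time: 6.52
ee_pos: [0.449, 0.024, 0.26]
eef_rot: [1.0, -0.002, -0.0, 0.001]
ft_force: [-0.1, -0.2, 0.4]
width: 0.0206
grip_force: 10.0
time: 7.52
ee_pos: [0.5012, -0.2275, 0.2606]
eef_rot: [1.0, 0.001, 0.0, -0.0]
ft_force: [0.3, 0.2, 0.2]
width: 0.0206
grip_force: 10.0
t 7.53 p [ 0.5012 -0.2275  0.2606] w 0.0206 g 10.0 F [0.3 0.2 0.2] j7 [ 0.71  0.18 -0.42  1.61  0.08  1.37 -1.28]
xaxis az 0.11 z [ 1.e-04  4.e-04 -1.e+00]
.5012,-.2299,.0825 [-1.000e-04  8.100e-03  5.936e-01]
.5012,-.2299,.09 [-1.000e-04  8.100e-03  5.686e-01]
```

```bash
python3 -m pendant '[[1,0,0.008,0.15,0,0,0],[1,0,0.008,0.3,0,0,0],[1,0,0.008,0.42,0,0,0],[1,0,0.008,0.52,0,0,0],[1,0,0.008,0.57,0,0,0],[1,0,0.008,0.595,0,0,0],[1,0,0.008,0.597,0,0,0],[1,0,0.008,0.597,0,0,0]]' && python3 go.py .5012,-.2299,.081
```

```text
time: 8.52
ee_pos: [0.5016, -0.2319, 0.0825]
eef_rot: [1.0, -0.0, 0.001, 0.0]
ft_force: [-0.3, -0.4, -0.3]
width: 0.0207
grip_force: 10.0
t 8.53 p [ 0.5016 -0.2319  0.0825] w 0.0207 g 10.0 F [-0.3 -0.4 -0.3] j7 [ 0.69  0.34 -0.4   1.81  0.16  1.02 -1.34]
xaxis az -0.01 z [ 1.5e-03 -7.0e-04 -1.0e+00]
.5012,-.2299,.081 [-0.0013 -0.0067  0.0048]
```

```bash
python3 -m pendant '[[1,0,-0.005,0.003,0,0,0],[1,0,-0.005,0.005,0,0,0],[1,0,-0.005,0.005,0,0,0],[1,0,-0.005,0.005,0,0,0]]' && python3 go.py
```

```text
time: 9.02
ee_pos: [0.5013, -0.2303, 0.0803]
eef_rot: [1.0, -0.0, 0.0, 0.0]
ft_force: [0.5, -0.0, 2.2]
width: 0.0204
grip_force: 10.0
t 9.03 p [ 0.5013 -0.2303  0.0803] w 0.0204 g 10.0 F [ 0.5 -0.   2.2] j7 [ 0.69  0.35 -0.4   1.81  0.16  1.01 -1.34]
xaxis az -0.01 z [ 6.e-04 -3.e-04 -1.e+00]
```

```bash
python3 -m pendant '[[-1,0,0,0,0,0,0],[-1,0,0,0,0,0,0],[-1,0,0,0,0,0,0],[-1,0,0,0,0,0,0],[-1,0,0,-0.1,0,0,0],[-1,0,0,-0.25,0,0,0],[-1,0,0,-0.45,0,0,0],[-1,0,0,-0.6,0,0,0]]' && python3 -m pendant '[[-1,-0.05,-0.15,0,0,0,0],[-1,-0.1,-0.3,0,0,0,0],[-1,-0.15,-0.5,0,0,0,0],[-1,-0.2,-0.7,0,0,0,0],[-1,-0.26,-0.87,0,0,0,0],[-1,-0.26,-0.87,0,0,0,0],[-1,-0.26,-0.87,0,0,0,0]]' && python3 - <<'E'
from h import *
T=load('top');S=load('scene')
a=cv2.resize(T['pixels'][180:260,380:480,::-1],None,fx=4,fy=4); b=cv2.resize(S['pixels'][140:220,360:460,::-1],None,fx=4,fy=4)
cv2.imwrite('pics/p1.png',np.hstack([a,b]))
E
python3 go.py .4225,.238,.26
```

```text
time: 10.02
ee_pos: [0.5012, -0.2302, 0.2626]
eef_rot: [1.0, -0.0, 0.001, 0.0]
ft_force: [1.3, -0.8, 0.4]
width: 0.0857
grip_force: 0.0
time: 10.9
ee_pos: [0.4231, 0.0302, 0.26]
eef_rot: [1.0, -0.0, 0.0, 0.0]
ft_force: [0.8, 0.3, -0.3]
width: 0.0869
grip_force: 0.0
t 11.0 p [0.4233 0.0296 0.2598] w 0.087 g 0.0 F [ 0.1 -0.1 -0.4] j7 [ 0.53 -0.11 -0.64  1.88 -0.07  1.35 -1.67]
xaxis az -0.11 z [-2.e-04  1.e-04 -1.e+00]
.4225,.238,.26 [-3.900e-03 -6.945e-01 -5.000e-04]
```

View pics/p1.png

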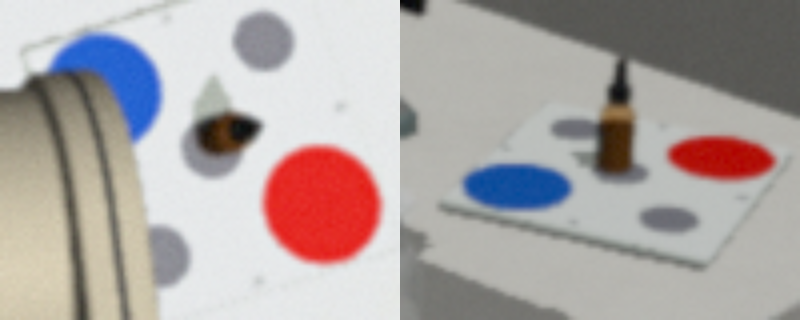

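The dropper stands upright on the middle pad, but its foot looks several mm off towards the rear (+x). I'll measure it.

```bash
python3 - <<'E'
from h import *
T=load('top');S=load('scene')
# predicted pixels of dropper if centred at pad
C=np.array([.5012,-.2299])
for n,c,x0,y0,off in(('top',T,380,180,0),('scene',S,360,140,400)):
    for nm,z in(('foot',.012),('shoulder',.062),('capmid',.0755),('tip',.104)):
        u=proj(c,[*C,z])[0]; print(n,nm,((u+.5-[x0,y0])*4+[off,0]).round(1))
    p=c['pixels'].astype(int);R,G,B=p[...,0],p[...,1],p[...,2]
    m=((R-B>25)&(R<220)&(R>40)&(G-B>5)) ; 
    for s,ce in blobs(m,20):
        q=(ce+.5-[x0,y0])*4
        if 0<q[0]<400 and 0<q[1]<320: print('brown',s,q+[off,0], 'body-mid z=.037 pt',plane(c,*ce,.037).round(4))
    m=(R+G+B<130)
    for s,ce in blobs(m,4):
        q=(ce+.5-[x0,y0])*4
        if 0<q[0]<400 and 0<q[1]<320: print('dark',s,q+[off,0])
E
```

```text
top foot [212.4 148.6]
top shoulder [235.7 143.2]
top capmid [242.4 141.6]
top tip [257.3 138.2]
brown [431 208  11  10  60] [223.66666667 136.53333333] body-mid z=.037 pt [ 0.5076 -0.2299  0.037 ]
dark [430 210   6   8  29] [210.68965517 136.89655172]
dark [437 210   7   6  32] [240.    130.625]
scene foot [620.3 174.7]
scene shoulder [624.6 115.2]
scene capmid [625.8  98.8]
scene tip [628.4  63.7]
brown [410 166   9  17 127] [617.7480315  136.45669291] body-mid z=.037 pt [ 0.5141 -0.2397  0.037 ]
brown [429 174  24  10 109] [724.01834862 157.08256881] body-mid z=.037 pt [ 0.4352 -0.2682  0.037 ]
dark [413 156   4  10  22] [620.36363636  88.90909091]
dark [410 171   7  11  64] [613.9375 144.875 ]
```

```bash
python3 - <<'E'
from h import *
T=load('top');S=load('scene')
f=lambda x,y,x0,y0:((x+.5)/4-.5+x0,(y+.5)/4-.5+y0)
print('tip now',tri(T,f(261,126,380,180),S,f(622-400,60,360,140)).round(4), plane(T,*f(261,126,380,180),.104), plane(S,*f(222,60,360,140),.104))
print('pad mid scene',plane(S,*f(620.5-400,172,360,140),.012), 'top',plane(T,*f(210.5,149.5,380,180),.012))
print('foot edge scene(615,173)',plane(S,*f(215,173,360,140),.012))
# initial dropper, saved image
for n,c,w in(('top0',T,(300,135,335,170)),('scene0',S,(285,170,315,210))):
    im=cv2.imread(f'pics/{n}.png')[:,:,::-1].astype(int)
    print(n); x0,y0,x1,y1=w
    m=im[y0:y1,x0:x1]; g=m.sum(2)//3
    if n=='top0': print(g[8:32,10:28]); print((m[...,0]-m[...,2])[8:32,10:28])
    u=proj(c,[.655,.094,.092])[0],proj(c,[.655,.094,0])[0],proj(c,[.647,.094,.092])[0]; print(u)
E
```

```text
tip now [ 0.5089 -0.2327  0.1035] [ 0.5087336  -0.23268526  0.104     ] [ 0.50827486 -0.23161131  0.104     ]
pad mid scene [ 0.50332573 -0.23327115  0.012     ] top [ 0.50017617 -0.22892548  0.012     ]
foot edge scene(615,173) [ 0.50506267 -0.22883102  0.012     ]
top0
[[230 233 229 229 230 230 230 232 229 229 227 230 230 229 230 230 228 230]
 [229 230 232 231 231 228 227 229 229 233 232 231 228 227 228 229 230 230]
 [230 230 230 230 228 230 230 229 223 222 228 231 230 231 231 230 229 229]
 [230 231 230 227 230 231 229 224 202 196 217 227 228 229 227 230 231 228]
 [227 230 232 231 232 231 229 214 181 168 193 224 229 230 228 230 231 228]
 [230 230 231 228 230 230 219 193 164 153 175 215 225 231 230 230 229 231]
 [229 231 231 233 230 217 200 166 159 156 162 193 224 232 231 229 230 230]
 [230 229 229 230 226 197 170 160 154 149 154 177 213 229 231 231 229 229]
 [230 228 231 232 216 182 151 139 124 124 141 159 188 218 229 230 230 231]
 [230 230 230 226 195 150 120  94  83  78  96 133 159 192 226 232 229 229]
 [230 232 231 225 176 110  69  43  41  37  62  96 129 179 223 231 230 231]
 [2
[... 1870 characters left out ...]
0 -5 -3 -2 -3]
 [-4 -4 -5  4 16 47 65 60 52 59 64 71 41  3 -6 -4 -3 -3]
 [-5 -3 -3  0 14 44 70 75 68 71 78 61 27  3 -5 -5 -4 -3]
 [-3 -2 -3 -1  5 30 66 64 69 72 71 37 16  1 -5 -5 -2 -3]
 [-4 -4 -4 -3  4 14 40 57 54 63 42 24  4  0 -1 -2 -3 -2]
 [-4 -3 -4 -2  2  6 16 22 34 31 21 10  4 -1 -1 -3 -4 -4]
 [-3 -3 -1 -4 -1  4  7  9 14 13 14  4 -2 -1 -2 -2 -2 -3]
 [-2 -4 -3 -2 -2 -3  3  1  4  4  4 -4 -1 -4 -2 -2 -5 -5]
 [-4 -3 -5 -4 -4 -3 -1 -2 -2 -3 -2 -3 -2 -2 -2 -2 -3 -4]]
(array([318.2126495 , 152.00476309]), array([318.2518261 , 159.94178155]), array([318.11695125, 154.99382599]))
scene0
(array([299.65896722, 174.62632449]), array([301.2956464, 203.231197 ]), array([301.38323871, 175.47943121]))
```

Both views put the tip at about (0.509, −0.232), so I gripped the dropper 8 mm behind its axis and it sits about 8 mm off. That is inside the tolerance but thin, so I'll regrip it on its real axis and shift it. I'll also refine the spray's position.

```bash
python3 -m pendant '[[-1,0.05,0.15,0,0,0,0],[-1,0.1,0.33,0,0,0,0],[-1,0.16,0.51,0,0,0,0],[-1,0.22,0.68,0,0,0,0],[-1,0.286,0.8,0,0,0,0],[-1,0.286,0.869,0,0,0,0],[-1,0.286,0.869,0,0,0,0],[-1,0.286,0.869,0,0,0,0]]' && python3 -m pendant '[[-1,0,0,0.15,0,0,0],[-1,0,0,0.3,0,0,0],[-1,0,0,0.43,0,0,0],[-1,0,0,0.54,0,0,0],[-1,0,0,0.59,0,0,0],[1,0,0,0.595,0,0,0],[1,0,0,0.595,0,0,0],[1,0,0,0.595,0,0,0]]' && python3 -m pendant '[[1,0,0,0,0,0,0],[1,0,0,0,0,0,0],[1,0,0,0,0,0,0],[1,0,0,0,0,0,0],[1,0,0,0,0,0,0],[1,0,0,0,0,0,0],[1,0,0,0,0,0,0]]'; python3 go.py .502,-.231,.0805; python3 - <<'E'
from h import *
T=load('top');S=load('scene')
ct=lambda x,y:(145+(x+.5)/4-.5,140+(y+.5)/4-.5)
im=cv2.imread('pics/top0.png').astype(int).sum(2)//3
print(im[230:248,252:270])
im=cv2.imread('pics/scene0.png').astype(int).sum(2)//3
print(im[212:260:1,304:322])
for x in(.4225,.4275):
  for n,c in(('T',T),('S',S)): print(x,n,[proj(c,[x,.238,z])[0].round(1) for z in(0,.038,.077,.113)])
E
```

```text
time: 12.2
ee_pos: [0.5087, -0.2285, 0.2602]
eef_rot: [1.0, 0.001, 0.0, -0.0]
ft_force: [-0.1, 0.9, -0.2]
width: 0.0866
grip_force: 0.0
time: 13.2
ee_pos: [0.5095, -0.2302, 0.0828]
eef_rot: [1.0, -0.0, 0.001, 0.001]
ft_force: [0.1, 0.0, -0.4]
width: 0.0646
grip_force: 0.0
time: 14.08
ee_pos: [0.5088, -0.23, 0.0815]
eef_rot: [1.0, -0.0, 0.0, 0.0]
ft_force: [0.9, 0.2, 0.7]
width: 0.0202
grip_force: 10.0
t 14.07 p [ 0.5088 -0.23    0.0815] w 0.0202 g 10.0 F [0.9 0.2 0.7] j7 [ 0.68  0.36 -0.4   1.79  0.16  1.02 -1.35]
xaxis az -0.01 z [ 0.e+00 -1.e-04 -1.e+00]
.502,-.231,.0805 [-0.0226  0.0035  0.0032]
[[229 229 231 230 232 230 217 176 157 157 158 153 159 157 156 165 190 224]
 [230 229 231 230 229 232 224 188 161 161 158 156 160 155 154 174 213 227]
 [227 229 231 229 231 230 225 185 158 154 158 156 158 158 156 180 221 232]
 [228 229 231 230 229 232 223 184 158 157 153 158 154 156 157 176 213 231]
 [230 230 229 230 230 223 207 174 163 160 157 150 155 156 152 164 192 223]
 [229 230 230 231 225 204 183 170 171 183 167 140 139 148 154 156 178 222]
 [230 229 233 230 226 188 158 164 188 209 19
[... 4161 characters left out ...]
1 153 135 110  73  52  45  42  46  45  52  75 100 135 163 172 173 173]
 [173 173 170 149 119  97  77  72  73  74  78 105 139 162 172 172 173 175]
 [173 175 174 170 163 146 126 121 121 124 126 149 165 169 172 173 174 174]
 [173 174 174 172 173 171 170 169 169 169 168 170 169 170 168 171 173 174]]
0.4225 T [array([264., 240.]), array([261.9, 239.9]), array([259.6, 239.8]), array([257.2, 239.6])]
0.4225 S [array([313. , 255.6]), array([312.4, 242.4]), array([311.7, 228.3]), array([311.1, 214.8])]
0.4275 T [array([264.1, 238.2]), array([262., 238.]), array([259.7, 237.8]), array([257.3, 237.6])]
0.4275 S [array([311.7, 254.8]), array([311.1, 241.5]), array([310.4, 227.5]), array([309.7, 214. ])]
```

```bash
python3 -m pendant '[[1,0,0,-0.015,0,0,0],[1,0,0,-0.02,0,0,0],[1,-0.012,0.003,-0.02,0,0,0],[1,-0.0226,0.003,-0.02,0,0,0],[1,-0.0226,0.003,-0.01,0,0,0],[1,-0.0226,0.003,0,0,0,0],[1,-0.0226,0.003,0.003,0,0,0],[1,-0.0226,0.003,0.003,0,0,0]]' && python3 go.py
```

```text
time: 15.18
ee_pos: [0.5027, -0.2311, 0.0811]
eef_rot: [1.0, -0.0, 0.001, 0.0]
ft_force: [-0.2, -0.4, 5.7]
width: 0.0205
grip_force: 10.0
t 15.18 p [ 0.5027 -0.2311  0.0811] w 0.0205 g 10.0 F [-0.2 -0.4  5.7] j7 [ 0.69  0.35 -0.4   1.81  0.16  1.02 -1.34]
xaxis az -0.01 z [ 1.3e-03 -7.0e-04 -1.0e+00]
```

```bash
python3 -m pendant '[[-1,0,0,-0.001,0,0,0],[-1,0,0,-0.001,0,0,0],[-1,0,0,-0.001,0,0,0],[-1,0,0,-0.001,0,0,0],[-1,0,0,-0.1,0,0,0],[-1,0,0,-0.25,0,0,0],[-1,0,0,-0.45,0,0,0],[-1,0,0,-0.6,0,0,0]]' && python3 -m pendant '[[-1,-0.05,-0.15,0,0,0,0],[-1,-0.1,-0.3,0,0,0,0],[-1,-0.15,-0.5,0,0,0,0],[-1,-0.2,-0.7,0,0,0,0],[-1,-0.265,-0.9,0,0,0,0],[-1,-0.265,-0.9,0,0,0,0]]' && python3 -m pendant '[[-1,0,-0.15,0,0,0,0],[-1,0,-0.32,0,0,0,0],[-1,0,-0.5,0,0,0,0],[-1,0,-0.62,0,0,0,0],[-1,0,-0.67,0,0,0,0],[-1,0,-0.67,0,0,0,0],[-1,0,-0.67,0,0,0,0]]' && python3 go.py .4225,.24,.099
```

```text
time: 16.18
ee_pos: [0.5022, -0.2308, 0.2632]
eef_rot: [1.0, -0.0, 0.001, 0.0]
ft_force: [0.6, -0.4, -0.2]
width: 0.0856
grip_force: 0.0
time: 16.92
ee_pos: [0.4214, 0.0434, 0.261]
eef_rot: [1.0, 0.004, 0.001, 0.001]
ft_force: [1.0, -1.0, 1.2]
width: 0.0868
grip_force: 0.0
time: 17.8
ee_pos: [0.423, 0.2389, 0.2603]
eef_rot: [1.0, -0.001, -0.0, 0.0]
ft_force: [0.5, -0.5, 0.8]
width: 0.0868
grip_force: 0.0
t 17.8 p [0.423  0.2389 0.2603] w 0.0868 g 0.0 F [ 0.5 -0.5  0.8] j7 [ 0.29  0.08 -0.92  1.74  0.06  1.35 -2.22]
xaxis az -0.09 z [-3.e-04 -6.e-04 -1.e+00]
.4225,.24,.099 [-0.0015 -0.004   0.5377]
```

```bash
python3 -m pendant '[[-1,0,0,0,0,0,-0.08],[-1,0,0,0,0,0,-0.16],[-1,0,0,0,0,0,-0.24],[-1,0,0,0,0,0,-0.32],[-1,0,0,0,0,0,-0.4],[-1,0,0,0,0,0,-0.48],[-1,0,0,0,0,0,-0.56],[-1,0,0,0,0,0,-0.64]]' && python3 -m pendant '[[-1,0,0,0.1,0,0,-0.08],[-1,0,0,0.2,0,0,-0.11],[-1,0,0,0.2,0,0,-0.11],[-1,0,0,0.2,0,0,-0.11]]' && python3 go.py .4225,.24,.099
```

```text
time: 18.8
ee_pos: [0.4231, 0.2387, 0.2605]
eef_rot: [0.783, 0.622, -0.0, 0.0]
ft_force: [-0.3, 0.4, -0.2]
width: 0.0872
grip_force: 0.0
time: 19.3
ee_pos: [0.4232, 0.2399, 0.2016]
eef_rot: [0.708, 0.706, 0.0, 0.0]
ft_force: [0.4, -0.1, 1.0]
width: 0.0872
grip_force: 0.0
t 19.3 p [0.4232 0.2399 0.2016] w 0.0872 g 0.0 F [ 0.4 -0.1  1. ] j7 [ 0.35  0.15 -1.02  1.82  0.14  1.24 -0.71]
xaxis az 89.85 z [ 1.1e-03  2.0e-04 -1.0e+00]
.4225,.24,.099 [ 3.000e-04 -2.600e-03  3.421e-01]
```

```bash
python3 -m pendant '[[-1,0,-0.002,0.12,0,0,0],[-1,0,-0.002,0.22,0,0,0],[-1,0,-0.002,0.3,0,0,0],[-1,0,-0.002,0.342,0,0,0],[-0.3,0,-0.002,0.342,0,0,0],[0,0,-0.002,0.342,0,0,0],[0,0,-0.002,0.342,0,0,0],[0,0,-0.002,0.342,0,0,0]]' && python3 - <<'E'
from h import *
o=[]
for n in('top','scene'):
    c=load(n); u=proj(c,[.4225,.24,.1])[0].astype(int); x0,y0=u[0]-50,u[1]-37
    o.append(cv2.resize(c['pixels'][y0:y0+75,x0:x0+100,::-1],None,fx=4,fy=4))
    print(n,[((proj(c,[.4225,.24,z])[0]+.5-[x0,y0])*4).round() for z in(0,.077,.113)])
cv2.imwrite('pics/s1.png',np.hstack(o))
E
python3 go.py
```

```text
time: 20.3
ee_pos: [0.4223, 0.2402, 0.0984]
eef_rot: [0.707, 0.707, 0.0, 0.0]
ft_force: [0.6, -0.2, 0.1]
width: 0.0551
grip_force: 0.0
top [array([227., 154.]), array([209., 153.]), array([200., 152.])]
scene [array([211., 294.]), array([206., 184.]), array([204., 130.])]
t 20.4 p [0.4221 0.2401 0.0982] w 0.048 g 0.0 F [-0.4 -0.4 -0.5] j7 [ 0.27  0.3  -0.98  1.94  0.29  1.05 -0.83]
xaxis az 89.98 z [ 4.e-04 -1.e-04 -1.e+00]
```

View pics/s1.png

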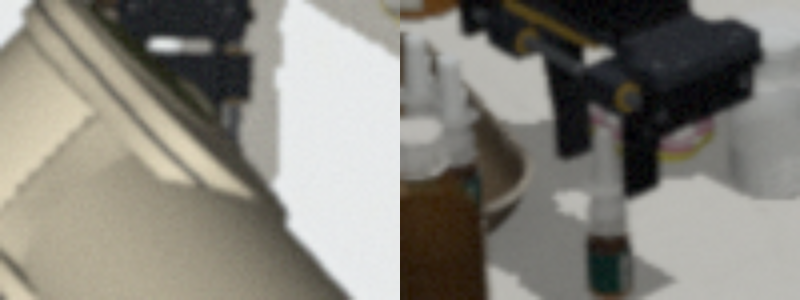

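The scene crop shows the spray's nozzle between the fingertips (572,155) and (640,190). The body lies at the predicted column (608), so I'll grip and carry it to the clockwise pad.

```bash
python3 -m pendant '[[1,0,0,0,0,0,0],[1,0,0,0,0,0,0],[1,0,0,0,0,0,0],[1,0,0,0,0,0,0],[1,0,0,0,0,0,0],[1,0,0,0,0,0,0],[1,0,0,0,0,0,0],[1,0,0,0,0,0,0]]' 10 && python3 -m pendant '[[1,0,0,-0.1,0,0,0],[1,0,0,-0.25,0,0,0],[1,0,0,-0.4,0,0,0],[1,0,0,-0.54,0,0,0],[1,-0.15,0,-0.54,0,0,0],[1,-0.35,0,-0.54,0,0,0],[1,-0.55,0,-0.54,0,0,0],[1,-0.7,0,-0.54,0,0,0]]' && python3 go.py .424,-.1945,.26
```

```text
time: 21.4
ee_pos: [0.422, 0.2402, 0.0979]
eef_rot: [0.707, 0.707, 0.0, 0.0]
ft_force: [0.2, -0.6, -0.9]
width: 0.0113
grip_force: 10.0
time: 22.4
ee_pos: [0.4215, 0.0276, 0.2601]
eef_rot: [0.708, 0.706, -0.0, 0.001]
ft_force: [1.0, 0.6, -1.1]
width: 0.0118
grip_force: 10.0
t 22.4 p [0.4215 0.0276 0.2601] w 0.0118 g 10.0 F [ 1.   0.6 -1.1] j7 [ 0.69 -0.13 -0.78  1.88 -0.09  1.35 -0.07]
xaxis az 89.88 z [ 6.e-04 -1.e-03 -1.e+00]
.424,-.1945,.26 [-0.7402  0.0099  0.001 ]
```

```bash
python3 -m pendant '[[1,-0.15,0.005,0,0,0,0],[1,-0.33,0.007,0,0,0,0],[1,-0.5,0.007,0,0,0,0],[1,-0.64,0.007,0,0,0,0],[1,-0.72,0.007,0.1,0,0,0],[1,-0.747,0.007,0.22,0,0,0],[1,-0.747,0.007,0.34,0,0,0],[1,-0.747,0.007,0.43,0,0,0]]' && python3 -m pendant '[[1,0,0,0.03,0,0,0],[1,0,0,0.05,0,0,0],[1,0,0,0.06,0,0,0],[1,0,0,0.06,0,0,0]]' && python3 go.py .424,-.1945,.1098
```

```text
time: 23.4
ee_pos: [0.4234, -0.1937, 0.1294]
eef_rot: [0.707, 0.707, -0.0, -0.001]
ft_force: [0.2, -0.2, -0.7]
width: 0.0115
grip_force: 10.0
time: 23.9
ee_pos: [0.4243, -0.1941, 0.1135]
eef_rot: [0.707, 0.707, 0.0, 0.0]
ft_force: [0.1, 0.4, -0.6]
width: 0.0111
grip_force: 10.0
t 23.9 p [ 0.4243 -0.1941  0.1135] w 0.0111 g 10.0 F [ 0.1  0.4 -0.6] j7 [ 0.85  0.14 -0.54  1.99  0.08  1.04  0.27]
xaxis az 90.0 z [ 8.e-04 -6.e-04 -1.e+00]
.424,-.1945,.1098 [-0.0014 -0.0012  0.0123]
```

```bash
python3 -m pendant '[[1,0,0,0.005,0,0,0],[1,0,0,0.01,0,0,0],[1,0,0,0.01,0,0,0],[1,0,0,0.01,0,0,0]]' && python3 - <<'E'
from h import *
o=[]
for n in('top','scene'):
    c=load(n); u=proj(c,[.46,-.2,.05])[0].astype(int); x0,y0=u[0]-50,u[1]-40
    o.append(cv2.resize(c['pixels'][y0:y0+75,x0:x0+100,::-1],None,fx=4,fy=4))
    print(n,[((proj(c,[.424,-.1945,z])[0]+.5-[x0,y0])*4).round() for z in(0.012,.09,.125)])
cv2.imwrite('pics/s2.png',np.hstack(o))
E
python3 go.py
```

```text
time: 24.4
ee_pos: [0.424, -0.1939, 0.11]
eef_rot: [0.707, 0.707, 0.0, 0.0]
ft_force: [-0.4, -0.0, -0.1]
width: 0.0113
grip_force: 10.0
top [array([182., 219.]), array([216., 219.]), array([233., 219.])]
scene [array([235., 230.]), array([244., 133.]), array([248.,  87.])]
t 24.5 p [ 0.4241 -0.194   0.11  ] w 0.0115 g 10.0 F [-0.3  0.5  0.8] j7 [ 0.85  0.14 -0.54  1.99  0.09  1.03  0.26]
xaxis az 89.99 z [ 2.e-04 -1.e-04 -1.e+00]
```

View pics/s2.png

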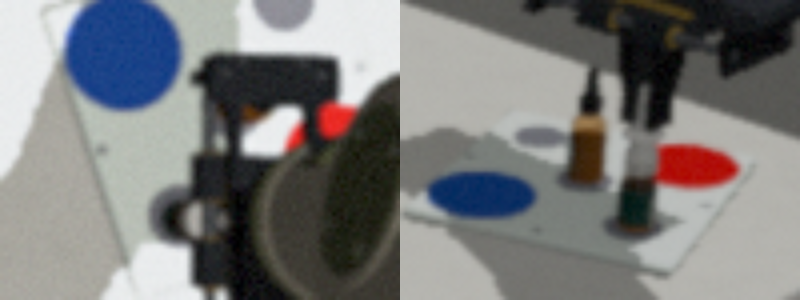

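The spray stands centred on its pad (foot near (636,228) over the pad at (634,226)), and the dropper is now centred too at (585,182). I'll release and go to the jar.

```bash
python3 -m pendant '[[1,0,0,0.003,0,0,0],[1,0,0,0.003,0,0,0],[-1,0,0,0.003,0,0,0],[-1,0,0,0.003,0,0,0],[-1,0,0,0.003,0,0,0],[-1,0,0,-0.15,0,0,0],[-1,0,0,-0.35,0,0,0],[-1,0,0,-0.5,0,0,0]]' && python3 -m pendant '[[-1,0.15,0,0,0,0,0],[-1,0.33,0.03,0,0,0,0],[-1,0.52,0.06,0,0,0,0],[-1,0.7,0.09,0,0,0,0],[-1,0.85,0.09,0,0,0,0],[-1,0.911,0.09,0,0,0,0],[-1,0.911,0.09,0,0,0,0],[-1,0.911,0.09,0,0,0,0]]' && python3 go.py .4508,.079,.1025
```

```text
time: 25.5
ee_pos: [0.4242, -0.1939, 0.2624]
eef_rot: [0.707, 0.707, 0.0, 0.001]
ft_force: [0.2, -0.2, 0.1]
width: 0.0633
grip_force: 0.0
time: 26.5
ee_pos: [0.4511, 0.0781, 0.2598]
eef_rot: [0.708, 0.707, -0.0, 0.0]
ft_force: [0.3, -0.1, 0.3]
width: 0.0868
grip_force: 0.0
t 26.5 p [0.4511 0.0781 0.2598] w 0.0868 g 0.0 F [ 0.3 -0.1  0.3] j7 [ 0.61 -0.02 -0.86  1.81 -0.01  1.35 -0.25]
xaxis az 89.92 z [-3.e-04 -4.e-04 -1.e+00]
.4508,.079,.1025 [ 0.0031 -0.0008  0.5243]
```

```bash
python3 -m pendant '[[-1,0.003,-0.001,0.15,0,0,0],[-1,0.003,-0.001,0.3,0,0,0],[-1,0.003,-0.001,0.42,0,0,0],[-1,0.003,-0.001,0.5,0,0,0],[-1,0.003,-0.001,0.524,0,0,0],[-1,0.003,-0.001,0.524,0,0,0]]' && python3 -m pendant '[[0,0,0,0,0,0,0],[1,0,0,0,0,0,0],[1,0,0,0,0,0,0],[1,0,0,0,0,0,0],[1,0,0,0,0,0,0],[1,0,0,0,0,0,0]]' 25 && python3 go.py .539,-.1545,.1145
```

```text
time: 27.25
ee_pos: [0.4509, 0.0796, 0.103]
eef_rot: [0.708, 0.707, -0.0, -0.0]
ft_force: [0.3, 0.2, 0.5]
width: 0.0871
grip_force: 0.0
time: 28.0
ee_pos: [0.4511, 0.0803, 0.103]
eef_rot: [0.707, 0.707, 0.0, 0.0]
ft_force: [1.6, -0.1, 1.8]
width: 0.0509
grip_force: 25.0
t 28.0 p [0.4511 0.0803 0.103 ] w 0.0509 g 25.0 F [ 1.6 -0.1  1.8] j7 [ 0.54  0.18 -0.87  2.01  0.16  1.02 -0.4 ]
xaxis az 89.99 z [ 8.e-04  0.e+00 -1.e+00]
.539,-.1545,.1145 [-0.7826  0.2931 -0.0382]
```

```bash
python3 -m pendant '[[1,0,0,-0.05,0,0,0],[1,0,0,-0.15,0,0,0],[1,0,0,-0.3,0,0,0],[1,0,0,-0.43,0,0,0],[1,0,0,-0.523,0,0,0],[1,-0.08,0,-0.523,0,0,0],[1,-0.2,0.05,-0.523,0,0,0],[1,-0.34,0.1,-0.523,0,0,0]]' && python3 -m pendant '[[1,-0.14,0.06,0,0,0,0],[1,-0.26,0.11,0,0,0,0],[1,-0.36,0.16,0,0,0,0],[1,-0.42,0.18,0,0,0,0],[1,-0.44,0.193,0,0,0,0],[1,-0.44,0.193,0,0,0,0],[1,-0.44,0.193,0,0,0,0]]' && python3 go.py .539,-.1545,.116
```

```text
time: 29.0
ee_pos: [0.4805, -0.0221, 0.2604]
eef_rot: [0.707, 0.708, -0.0, 0.0]
ft_force: [0.7, -0.0, -2.9]
width: 0.0511
grip_force: 25.0
time: 29.88
ee_pos: [0.5385, -0.1523, 0.2599]
eef_rot: [0.707, 0.708, 0.0, 0.0]
ft_force: [0.2, -0.2, -2.7]
width: 0.0508
grip_force: 25.0
t 29.88 p [ 0.5385 -0.1523  0.2599] w 0.0508 g 25.0 F [ 0.2 -0.2 -2.7] j7 [ 0.77  0.24 -0.68  1.57  0.15  1.38  0.08]
xaxis az 90.1 z [ 2.e-04  1.e-04 -1.e+00]
.539,-.1545,.116 [-0.0073  0.0016  0.4798]
```

```bash
python3 -m pendant '[[1,-0.004,0.002,0.1,0,0,0],[1,-0.004,0.002,0.22,0,0,0],[1,-0.004,0.002,0.33,0,0,0],[1,-0.004,0.002,0.41,0,0,0],[1,-0.004,0.002,0.45,0,0,0],[1,-0.004,0.002,0.465,0,0,0],[1,-0.004,0.002,0.475,0,0,0],[1,-0.004,0.002,0.475,0,0,0]]' && python3 go.py .539,-.1535,.115
```

```text
time: 30.88
ee_pos: [0.5395, -0.155, 0.1177]
eef_rot: [0.707, 0.707, 0.0, 0.0]
ft_force: [0.0, -0.2, -3.5]
width: 0.0509
grip_force: 25.0
t 30.88 p [ 0.5395 -0.155   0.1177] w 0.0509 g 25.0 F [ 0.  -0.2 -3.5] j7 [ 0.75  0.36 -0.65  1.75  0.24  1.11  0.02]
xaxis az 89.99 z [ 9.e-04 -4.e-04 -1.e+00]
.539,-.1535,.115 [ 0.0049 -0.0018  0.0091]
```

```bash
python3 -m pendant '[[1,0.002,0,0.004,0,0,0],[1,0.002,0,0.007,0,0,0],[1,0.002,0,0.01,0,0,0],[1,0.002,0,0.01,0,0,0]]' && python3 - <<'E'
from h import *
o=[]
for n in('top','scene'):
    c=load(n); u=proj(c,[.5,-.2,.05])[0].astype(int); x0,y0=u[0]-50,u[1]-40
    o.append(cv2.resize(c['pixels'][y0:y0+75,x0:x0+100,::-1],None,fx=4,fy=4))
    print(n,[((proj(c,[.539,-.1545,z])[0]+.5-[x0,y0])*4).round() for z in(0.012,.125)])
cv2.imwrite('pics/j1.png',np.hstack(o))
E
python3 go.py
```

```text
time: 31.38
ee_pos: [0.5397, -0.1545, 0.1149]
eef_rot: [0.707, 0.707, 0.0, 0.001]
ft_force: [-0.5, -0.8, 5.1]
width: 0.051
grip_force: 24.9
top [array([125., 111.]), array([167.,  91.])]
scene [array([121., 212.]), array([127.,  74.])]
t 31.48 p [ 0.5397 -0.1544  0.1149] w 0.0513 g 24.9 F [-0.8  0.2  6.1] j7 [ 0.74  0.37 -0.65  1.75  0.25  1.11  0.01]
xaxis az 89.99 z [ 1.1e-03 -5.0e-04 -1.0e+00]
```

View pics/j1.png

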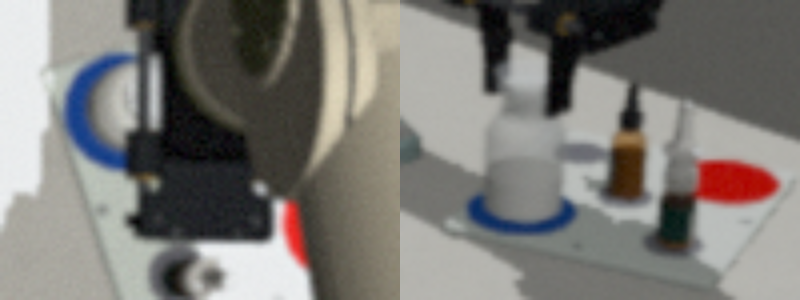

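The jar foot (485–562) sits inside the blue ring (467–577), so it is centred, and contact is felt. I'll release and go to the brown bottle.

```bash
python3 -m pendant '[[1,0,0,-0.002,0,0,0],[-1,0,0,-0.002,0,0,0],[-1,0,0,-0.002,0,0,0],[-1,0,0,-0.002,0,0,0],[-1,0,0,-0.06,0,0,0],[-1,0,0,-0.2,0,0,0],[-1,0,0,-0.35,0,0,0],[-1,0,0,-0.484,0,0,0]]' && python3 -m pendant '[[-1,0.15,-0.1,0,0,0,0],[-1,0.3,-0.2,0,0,0,0],[-1,0.48,-0.3,0,0,0,0],[-1,0.66,-0.369,0,0,0,0],[-1,0.85,-0.369,0,0,0,0],[-1,0.9,-0.369,0,0,0,0]]' && python3 -m pendant '[[-1,0.18,0,0,0,0,0],[-1,0.36,0,0,0,0,0],[-1,0.54,0,0,0,0,0],[-1,0.7,0,0,0,0,0],[-1,0.81,0,0,0,0,0],[-1,0.81,0,0,0,0,0],[-1,0.81,0,0,0,0,0],[-1,0.81,0,0,0,0,0]]' && python3 go.py .429,.3585,.1445
```

```text
time: 32.48
ee_pos: [0.5394, -0.1541, 0.2625]
eef_rot: [0.707, 0.707, 0.0, 0.001]
ft_force: [0.4, -0.5, -0.6]
width: 0.0868
grip_force: 0.0
time: 33.22
ee_pos: [0.4279, 0.1197, 0.2609]
eef_rot: [0.705, 0.709, 0.001, 0.001]
ft_force: [0.2, -0.5, 0.2]
width: 0.0872
grip_force: 0.0
time: 34.22
ee_pos: [0.4292, 0.3575, 0.2598]
eef_rot: [0.708, 0.706, 0.0, 0.001]
ft_force: [0.6, -0.3, 1.0]
width: 0.0869
grip_force: 0.0
t 34.23 p [0.4292 0.3575 0.2598] w 0.0869 g 0.0 F [ 0.6 -0.3  1. ] j7 [ 0.12  0.36 -1.11  1.56  0.33  1.42 -1.02]
xaxis az 89.88 z [ 1.1e-03 -7.0e-04 -1.0e+00]
.429,.3585,.1445 [ 0.0037 -0.0012  0.3843]
```

```bash
python3 -m pendant '[[-1,0.003,-0.001,0.12,0,0,0],[-1,0.003,-0.001,0.24,0,0,0],[-1,0.003,-0.001,0.34,0,0,0],[-1,0.003,-0.001,0.384,0,0,0],[0,0.003,-0.001,0.384,0,0,0],[0.3,0.003,-0.001,0.384,0,0,0],[1,0.003,-0.001,0.384,0,0,0],[1,0.003,-0.001,0.384,0,0,0]]' 35 && python3 -m pendant '[[1,0,0,0,0,0,0],[1,0,0,0,0,0,0],[1,0,0,0,0,0,0],[1,0,0,0,0,0,0],[1,0,0,-0.05,0,0,0]]' && python3 go.py
```

```text
time: 35.22
ee_pos: [0.4285, 0.3598, 0.1447]
eef_rot: [0.707, 0.707, 0.0, 0.0]
ft_force: [-0.1, 0.2, -0.8]
width: 0.0548
grip_force: 0.0
time: 35.85
ee_pos: [0.4275, 0.3588, 0.1584]
eef_rot: [0.707, 0.707, -0.001, -0.0]
ft_force: [-0.0, -0.1, -3.2]
width: 0.0317
grip_force: 35.0
t 35.85 p [0.4275 0.3588 0.1584] w 0.0317 g 35.0 F [-0.  -0.1 -3.2] j7 [ 0.08  0.45 -1.06  1.7   0.41  1.25 -1.08]
xaxis az 90.0 z [-0.0024 -0.0018 -1.    ]
```

```bash
python3 -m pendant '[[1,0,0,-0.12,0,0,0],[1,0,0,-0.25,0,0,0],[1,-0.05,0,-0.38,0,0,0],[1,-0.15,0,-0.47,0,0,0],[1,-0.3,0,-0.5,0,0,0],[1,-0.47,0,-0.5,0,0,0],[1,-0.65,0,-0.5,0,0,0],[1,-0.83,0,-0.5,0,0,0]]' && python3 -m pendant '[[1,-0.18,0,0,0,0,0],[1,-0.35,0,0,0,0,0],[1,-0.52,0,0,0,0,0],[1,-0.68,0.03,0,0,0,0],[1,-0.84,0.06,0,0,0,0]]' && python3 go.py .465,-.3065,.31
```

```text
time: 36.85
ee_pos: [0.4276, 0.1094, 0.3097]
eef_rot: [0.707, 0.707, -0.0, 0.001]
ft_force: [-0.0, -0.9, -3.9]
width: 0.0312
grip_force: 35.0
time: 37.48
ee_pos: [0.4461, -0.1423, 0.3098]
eef_rot: [0.707, 0.707, -0.0, 0.0]
ft_force: [0.5, 0.9, -3.1]
width: 0.0313
grip_force: 35.0
t 37.48 p [ 0.4461 -0.1423  0.3098] w 0.0313 g 35.0 F [ 0.5  0.9 -3.1] j7 [ 0.95 -0.02 -0.72  1.7  -0.01  1.45  0.23]
xaxis az 90.05 z [ 2.e-04 -5.e-04 -1.e+00]
.465,-.3065,.31 [-5.475e-01  6.240e-02 -3.000e-04]
```

```bash
python3 -m pendant '[[1,-0.14,0.02,0,0,0,0],[1,-0.27,0.03,0,0,0,0],[1,-0.39,0.045,0,0,0,0],[1,-0.48,0.062,0,0,0,0],[1,-0.54,0.062,0,0,0,0],[1,-0.54,0.062,0,0,0,0],[1,-0.54,0.062,0.1,0,0,0],[1,-0.54,0.062,0.2,0,0,0]]' && python3 go.py .465,-.3072,.162 .465,-.3072,.157
```

```text
time: 38.48
ee_pos: [0.4652, -0.3017, 0.2491]
eef_rot: [0.707, 0.708, 0.0, 0.0]
ft_force: [0.6, -0.1, -3.0]
width: 0.0314
grip_force: 35.0
t 38.48 p [ 0.4652 -0.3017  0.2491] w 0.0314 g 35.0 F [ 0.6 -0.1 -3. ] j7 [ 1.03  0.22 -0.62  1.61  0.13  1.35  0.4 ]
xaxis az 90.1 z [ 1.e-03 -3.e-04 -1.e+00]
.465,-.3072,.162 [-0.0181 -0.001   0.2903]
.465,-.3072,.157 [-0.0181 -0.001   0.307 ]
```

```bash
python3 -m pendant '[[1,-0.008,0,0.1,0,0,0],[1,-0.012,0,0.19,0,0,0],[1,-0.014,0,0.25,0,0,0],[1,-0.014,0,0.28,0,0,0],[1,-0.014,0,0.287,0,0,0],[1,-0.014,0,0.287,0,0,0]]' && python3 go.py .465,-.3072,.1575
```

```text
time: 39.22
ee_pos: [0.4652, -0.3077, 0.1638]
eef_rot: [0.707, 0.707, 0.0, 0.001]
ft_force: [0.3, -0.4, -3.8]
width: 0.0318
grip_force: 35.0
t 39.23 p [ 0.4652 -0.3077  0.1638] w 0.0318 g 35.0 F [ 0.3 -0.4 -3.8] j7 [ 1.02  0.3  -0.6   1.71  0.18  1.19  0.37]
xaxis az 90.0 z [ 9.e-04 -6.e-04 -1.e+00]
.465,-.3072,.1575 [ 0.0017 -0.0007  0.021 ]
```

```bash
python3 -m pendant '[[1,0.001,0,0.008,0,0,0],[1,0.001,0,0.014,0,0,0],[1,0.001,0,0.019,0,0,0],[1,0.001,0,0.022,0,0,0],[1,0.001,0,0.022,0,0,0]]' && python3 - <<'E'
from h import *
o=[]
for n in('top','scene'):
    c=load(n); u=proj(c,[.48,-.24,.05])[0].astype(int); x0,y0=u[0]-50,u[1]-40
    o.append(cv2.resize(c['pixels'][y0:y0+75,x0:x0+100,::-1],None,fx=4,fy=4))
cv2.imwrite('pics/b1.png',np.hstack(o))
E
python3 go.py
```

```text
time: 39.85
ee_pos: [0.4648, -0.3074, 0.1564]
eef_rot: [0.707, 0.707, 0.0, 0.0]
ft_force: [-0.3, 0.1, -2.5]
width: 0.0317
grip_force: 35.0
t 39.95 p [ 0.4648 -0.3073  0.1565] w 0.0315 g 35.0 F [ 0.  -0.3 -4.4] j7 [ 1.02  0.3  -0.6   1.72  0.18  1.18  0.36]
xaxis az 89.99 z [ 1.e-04 -1.e-04 -1.e+00]
```

View pics/b1.png

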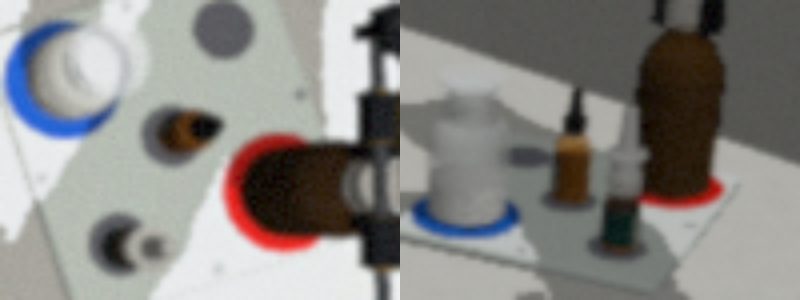

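The brown bottle is over red (foot centre about (287,190) against pad (283,192), within 4 mm). The other three stand centred and upright. I'll lower the last bit and release.

```bash
python3 -m pendant '[[1,0.005,0,0,0,0,0],[1,0.005,0,0.002,0,0,0],[1,0.005,0,0.004,0,0,0],[1,0.005,0,0.004,0,0,0]]' && python3 go.py
```

```text
time: 40.45
ee_pos: [0.4653, -0.306, 0.156]
eef_rot: [0.707, 0.707, 0.0, 0.001]
ft_force: [-0.8, 0.3, 5.9]
width: 0.0315
grip_force: 34.9
t 40.45 p [ 0.4653 -0.306   0.156 ] w 0.0315 g 34.9 F [-0.8  0.3  5.9] j7 [ 1.01  0.3  -0.6   1.72  0.18  1.17  0.36]
xaxis az 90.0 z [ 1.1e-03 -8.0e-04 -1.0e+00]
```

Contact is felt. I'll release, rise and swing clear to the right for a full check.

```bash
python3 -m pendant '[[-1,0,0,-0.002,0,0,0],[-1,0,0,-0.002,0,0,0],[-1,0,0,-0.002,0,0,0],[-1,0,0,-0.002,0,0,0],[-1,0,0,-0.06,0,0,0],[-1,0,0,-0.2,0,0,0],[-1,0,0,-0.35,0,0,0],[-1,0,0,-0.45,0,0,0]]' && python3 -m pendant '[[-1,-0.12,-0.05,0,0,0,0],[-1,-0.25,-0.12,0,0,0,0],[-1,-0.4,-0.2,0,0,0,0],[-1,-0.55,-0.3,0,0,0,0],[-1,-0.65,-0.4,0,0,0,0],[-1,-0.7,-0.45,0,0,0,0],[-1,-0.7,-0.45,0,0,0,0],[-1,-0.7,-0.45,0,0,0,0]]' && python3 - <<'E'
from h import *
o=[]
t={'red':(.464,-.3064),'blue':(.5383,-.1533),'mid':(.5012,-.2299),'cw':(.4231,-.1936)}
for n in('top','scene'):
    c=load(n); u=proj(c,[.5,-.23,.05])[0].astype(int); x0,y0=u[0]-50,u[1]-40
    o.append(cv2.resize(c['pixels'][y0:y0+75,x0:x0+100,::-1],None,fx=4,fy=4,interpolation=cv2.INTER_CUBIC))
    for k,h in(('red',.167),('blue',.125),('mid',.104),('cw',.125)):
        print(n,k,'foot/tip',[((proj(c,[*t[k],z])[0]+.5-[x0,y0])*4+[400*(n=='scene'),0]).round() for z in(.012,h)])
    i=c['pixels']; u=proj(c,[.557,.099,.03])[0].astype(int)
    i0=cv2.imread(f'pics/{n}0.png')[:,:,::-1]
    cr=lambda a:a[u[1]-24:u[1]+24,u[0]-18:u[0]+18].astype(np.float32).mean(2)
    print('pack shift px',cv2.phaseCorrelate(cr(i0),cr(i)))
cv2.imwrite('pics/f.png',np.hstack(o))
E
python3 go.py
```

```text
time: 41.45
ee_pos: [0.4653, -0.3058, 0.2939]
eef_rot: [0.707, 0.707, 0.0, 0.002]
ft_force: [-0.4, -0.4, -0.4]
width: 0.0867
grip_force: 0.0
time: 42.45
ee_pos: [0.3317, -0.5142, 0.2908]
eef_rot: [0.706, 0.708, 0.0, 0.0]
ft_force: [-0.2, 0.3, 0.4]
width: 0.0869
grip_force: 0.0
top red foot/tip [array([295., 221.]), array([396., 213.])]
top blue foot/tip [array([ 75., 108.]), array([118.,  88.])]
top mid foot/tip [array([184., 165.]), array([229., 154.])]
top cw foot/tip [array([133., 276.]), array([183., 277.])]
pack shift px ((-0.07088650116687134, -0.38232598266120377), 0.487293629458657)
scene red foot/tip [array([701., 193.]), array([720.,   3.])]
scene blue foot/tip [array([497., 221.]), array([503.,  83.])]
scene mid foot/tip [array([600., 207.]), array([608.,  96.])]
scene cw foot/tip [array([651., 255.]), array([664., 112.])]
pack shift px ((-0.20423729909553145, -0.3142433300219345), 0.5126462087587074)
t 42.55 p [ 0.3316 -0.5143  0.2906] w 0.0867 g 0.0 F [ 0.5 -0.5 -0.2] j7 [ 1.29  0.32 -0.47  1.39  0.14  1.46  0.83]
xaxis az 90.16 z [ 8.e-04  0.e+00 -1.e+00]
```

View pics/f.png

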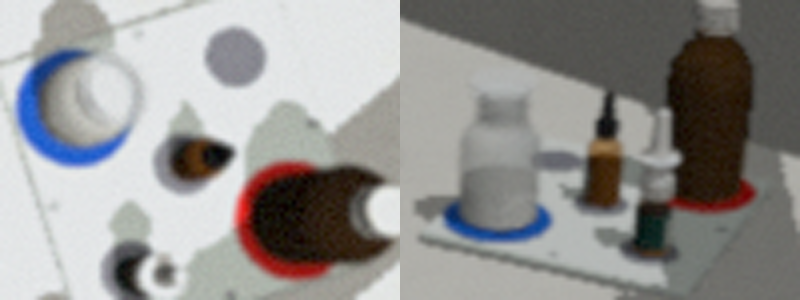

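The final view shows all four upright and released. Their tips and feet lie within about 1–4 mm of the predicted pad-centred positions: jar lid (110,84), dropper tip (233,153), spray flange (160,275), brown foot (297,214). The pack's image shift is under 0.4 px, so I'm handing in.

```bash
python3 -c "
from bench import r
print(r.close_job())"
```

```text
the job is handed in; nothing more can be done
None
```

The job is handed in at about 43 s of the 122 s allowed. By the last pictures, the brown bottle stands on red, the jar on blue, the dropper in the middle and the spray on the corner clockwise from red. All are upright, released and about 5 mm or less off centre by eye, the pack of vials has not moved, and the close call printed no verdict.

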